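Test the syringe plungers and reject the one that sticks

ROBOT

A 6-joint arm with a two-finger parallel gripper is mounted at the origin on the work surface. World frame = base frame: x ahead of the robot, y to its left, z up, the work surface at z = 0. Lengths are in mm, angles in rad, forces in N, time in s.
With the tool pointing down it reaches from about 275 to 1000 mm from the base axis. Payload 8.4 kg.
Tool frame: the origin (TCP) lies midway between the tips of the shut fingers; the grasp point (between the pads) lies 19 mm behind it; y points along the fingers, z is the direction in which the jaws open and shut, and the axes are right-handed (so a half turn about y gives the same grasp; the last joint's range is limited). The gripper opens to 85 mm and grips with 20 to 120 N. Pads are 22 mm wide; open, the fingers measure 114 mm over their backs; the gripper's body (76 mm by 85 mm) begins 54 mm behind the grasp point. The pads swing forward as they close: fully open they stand 13 mm farther back than shut.
Start: joints at [-1.226, 0.353, 1.633, -0, 1.155, -0.002], TCP at [212.43, -587.794, 231.281] pointing down, gripper open.
Joint ranges: [-2.63, 2.63], [-0.92, 2.1], [0.06, 2.66], [-1.3, 4.44], [0, 2.69], [-3.02, 3.02]. Speed limits (rad/s): [2.22, 2.22, 2.79, 3.14, 3.14, 3.14].

INTERFACE

Orientations are given as [roll, pitch, yaw] about the fixed x, y, z axes, in that order (R = Rz(yaw) Ry(pitch) Rx(roll)).
In Python, from rig import r, imaging gives the robot as it stands. The module is installed in compiled form; this text tells all that it offers.
- The arm moves only by the tool send_rows, never from a script. Its argument "series" is a list of rows, each a list of 6 numbers: the shift along the tool's x, y, z in m, then the turn, a rotation vector about the tool's x, y, z in degrees. In form: [[dx, dy, dz, ax, ay, az], ...]. A call has 1 to 8 rows; each row shifts and turns the commanded pose from where the row before left it, along the tool's axes as they then stand; what a row does not reach is not made up. A row lasts 1/10 s, in which the tool goes at most 50 mm and 8.59 degrees, less where a joint would pass 70% of its speed; a pose out of reach is approached as far as the arm can. A call is refused whole if a number of a shift passes 0.05 or a number of a turn 8.59, either way. A call with a gripper value outside its range is refused whole. "gripper" is the opening, from 0 (shut) to 1 (fully open), set as the call begins (left out, the last holds). The fingers move at their own pace and stop on an object; "squeeze" is the grip in N (left out, the last holds). Time passes only in rows, so rows that do not move let the fingers close. It gives the time, the measured TCP pose, the force and the opening at its end, in the units of the state.
- r.sense(): the state, without advancing time (a new reading comes with each control period).
- imaging.grab_frame(name): name is "side" or "top" or "wrist"; returns a dict with "frame" (400x640x3 uint8, red, green, blue), "depth" (400x640 float32, mm along the optical axis (not along the pixel's ray), 0 where there is no reading), "intrinsics" (3x3 intrinsics, pixels), "origin" and "rotation" of the camera in the world. Camera axes: x right, y down, z forward; pixel columns grow to the right and rows downward; lengths in mm; the calibration is good to about 2 mm. The wrist camera is an equidistant fisheye: a pixel r from the principal point sees the ray r / f radians off the axis. A picture is of the moment at which its call begins.
- r.sign_off(): hands the job in, once; it reports no verdict.
The state is a dict: "clock": time; "qpos": joint angles; "qvel": joint speeds; "joint_efforts": joint torques, N m; "eef_pos": TCP position; "tcp_rot": TCP orientation; "contact_force": force on the tool from outside, world axes, zero at the start; "wrist_torque": the same for the moment, N m; "opening": opening from 0.0 (shut) to 1.0 (fully open).
Only numpy, scipy, OpenCV 4.12 (cv2) and the standard library are available. Lean on these libraries where they do the work, as an engineer would, in place of code of your own. Each camera call takes 0.05 s, during which the arm holds its last target.

TASK

Check the three large syringes lying in the black cradle: push each plunger in through its whole stroke until it is fully home. If a plunger sticks part-way, push it only as far as it goes and do not force it, then take that syringe out by its barrel and lay it gently in the steel tray; leave the sound ones in their cradle, plungers fully home, and do not disturb the tube rack, flask and jar.

Things in the scene. Friction and masses are not known exactly. Their poses are not given: they have to be found in the camera images.
- syringe_a: large empty 170 g syringe in one of the lanes; origin on its barrel axis at mid-barrel, where to grip it across from above. x runs to the nozzle, z up. Clear barrel 36 mm diameter, x -50 to +65 mm, then a nozzle 20 mm long. Rear flange 60 mm wide, 36 high, 8 thick (x -56 to -48 mm) bears on the cradle as the plunger is pushed
- plunger_a (a joint): how far this syringe's plunger is pushed in (m): 0 drawn out, 0.050 fully home; starts at 0 to 0.010, stays where it is left. A sound plunger takes 2 to 7 N all the way; a sticking one feels the same, then stops dead before half-way, at about 0.020
- thumb_a: round white thumb disc at the rear end of this plunger, 40 mm diameter, 7 mm thick; origin at the centre of its rear face (the one to push), x points to the nozzle, the way it is pushed. Fully home it is 65 mm behind the barrel's origin. On the barrel axis, 48 mm above the table in the cradle
- syringe_b: large empty 170 g syringe in one of the lanes; origin on its barrel axis at mid-barrel, where to grip it across from above. x runs to the nozzle, z up. Clear barrel 36 mm diameter, x -50 to +65 mm, then a nozzle 20 mm long. Rear flange 60 mm wide, 36 high, 8 thick (x -56 to -48 mm) bears on the cradle as the plunger is pushed
- plunger_b (a joint): how far this syringe's plunger is pushed in (m): 0 drawn out, 0.050 fully home; starts at 0 to 0.010, stays where it is left. A sound plunger takes 2 to 7 N all the way; a sticking one feels the same, then stops dead before half-way, at about 0.020
- thumb_b: round white thumb disc at the rear end of this plunger, 40 mm diameter, 7 mm thick; origin at the centre of its rear face (the one to push), x points to the nozzle, the way it is pushed. Fully home it is 65 mm behind the barrel's origin. On the barrel axis, 48 mm above the table in the cradle
- syringe_c: large empty 170 g syringe in one of the lanes; origin on its barrel axis at mid-barrel, where to grip it across from above. x runs to the nozzle, z up. Clear barrel 36 mm diameter, x -50 to +65 mm, then a nozzle 20 mm long. Rear flange 60 mm wide, 36 high, 8 thick (x -56 to -48 mm) bears on the cradle as the plunger is pushed
- plunger_c (a joint): how far this syringe's plunger is pushed in (m): 0 drawn out, 0.050 fully home; starts at 0 to 0.010, stays where it is left. A sound plunger takes 2 to 7 N all the way; a sticking one feels the same, then stops dead before half-way, at about 0.020
- thumb_c: round white thumb disc at the rear end of this plunger, 40 mm diameter, 7 mm thick; origin at the centre of its rear face (the one to push), x points to the nozzle, the way it is pushed. Fully home it is 65 mm behind the barrel's origin. On the barrel axis, 48 mm above the table in the cradle
- cradle: fixed black cradle, origin on the table, x to the nozzles; slab 10 mm thick, x -70 to +95, 270 mm wide. Lanes along x at y -95, 0, +95 mm, each with two saddles 20 mm thick, 58 wide, at x -34 and +40, cheeks up to z 50 mm, 54 mm free between them for fingers beside the barrel. A syringe in its lane has its mid point at x 0, z 48 mm, 3 mm side play; it lifts straight out
- tray: fixed open steel tray for rejects, 250 mm (its x) x 170 mm (its y), walls 32 mm high and 4 mm thick, floor 4 mm thick; origin at the centre of its underside. A syringe lying in it has its barrel axis 22 mm above the origin
- tube_rack: bystander: black rack with tubes, 110 x 160 x 105 mm, origin under its centre
- flask: bystander: conical glass flask, 86 mm diameter, 122 mm high, origin under its centre
- jar: bystander: amber glass jar, 66 mm diameter, 85 mm high, origin under its centre
Things that resemble listed ones, but are neither listed nor needed, are in the scene too. Leave any purple look-alike of the syringe_b alone.

How it is judged (in metres and radians):
At the end, for the whole second after the job is handed in: Two plungers home (45+ of 50 mm in), their syringes in the cradle lanes (mid point within 20 mm along, 8 mm in height, 10 deg); the third, its plunger pushed up to where it sticks (16+ mm in), lies flat in the tray (mid point inside the walls, axis under 35 mm above the tray underside) (((value of joint plunger_a between 0.016 and 0.03 m and x of syringe_a in the frame of tray between -0.07 and 0.07 m and y of syringe_a in the frame of tray between -0.068 and 0.068 m and z of syringe_a in the frame of tray between 0.01 and 0.035 m and value of joint each of plunger_b, plunger_c above 0.045 m and x of syringe_b in the frame of cradle between -0.02 and 0.02 m and y of syringe_b in the frame of cradle between -0.115 and 0.115 m and z of syringe_b in the frame of cradle between 0.04 and 0.056 m and angle between the x axis of each of syringe_b, syringe_c and the x axis of cradle, either way round below 0.17 rad and x of syringe_c in the frame of cradle between -0.02 and 0.02 m and y of syringe_c in the frame of cradle between -0.115 and 0.115 m and z of syringe_c in the frame of cradle between 0.04 and 0.056 m) or (value of joint each of plunger_a, plunger_c above 0.045 m and x of syringe_a in the frame of cradle between -0.02 and 0.02 m and y of syringe_a in the frame of cradle between -0.115 and 0.115 m and z of syringe_a in the frame of cradle between 0.04 and 0.056 m and angle between the x axis of each of syringe_a, syringe_c and the x axis of cradle, either way round below 0.17 rad and value of joint plunger_b between 0.016 and 0.03 m and x of syringe_b in the frame of tray between -0.07 and 0.07 m and y of syringe_b in the frame of tray between -0.068 and 0.068 m and z of syringe_b in the frame of tray between 0.01 and 0.035 m and x of syringe_c in the frame of cradle between -0.02 and 0.02 m and y of syringe_c in the frame of cradle between -0.115 and 0.115 m and z of syringe_c in the frame of cradle between 0.04 and 0.056 m) or (value of joint each of plunger_a, plunger_b above 0.045 m and x of syringe_a in the frame of cradle between -0.02 and 0.02 m and y of syringe_a in the frame of cradle between -0.115 and 0.115 m and z of syringe_a in the frame of cradle between 0.04 and 0.056 m and angle between the x axis of each of syringe_a, syringe_b and the x axis of cradle, either way round below 0.17 rad and x of syringe_b in the frame of cradle between -0.02 and 0.02 m and y of syringe_b in the frame of cradle between -0.115 and 0.115 m and z of syringe_b in the frame of cradle between 0.04 and 0.056 m and value of joint plunger_c between 0.016 and 0.03 m and x of syringe_c in the frame of tray between -0.07 and 0.07 m and y of syringe_c in the frame of tray between -0.068 and 0.068 m and z of syringe_c in the frame of tray between 0.01 and 0.035 m))); the robot touches nothing.
It fails at once if a bystander (tube rack, flask, jar) is pushed more than 30 mm or tipped (distance of any of tube_rack, flask, jar from where it was at the start of the episode above 0.03 m or angle between any of tube_rack, flask, jar's own z axis and vertical above 0.5 rad).
It fails at once if a plunger is forced: more than 60 N from the fingers on a thumb disc (contact force between the fingers and thumb_a above 60 N or contact force between the fingers and thumb_b above 60 N or contact force between the fingers and thumb_c above 60 N).
It fails at once if a syringe is dropped into the tray: out of the fingers over it with its axis more than 55 mm above the tray's underside ((horizontal distance between syringe_a and tray below 0.1 m and z of syringe_a in the frame of tray above 0.055 m and contact force between the fingers and syringe_a below 0.2 N) or (horizontal distance between syringe_b and tray below 0.1 m and z of syringe_b in the frame of tray above 0.055 m and contact force between the fingers and syringe_b below 0.2 N) or (horizontal distance between syringe_c and tray below 0.1 m and z of syringe_c in the frame of tray above 0.055 m and contact force between the fingers and syringe_c below 0.2 N)).
It also fails if it takes over 72 s, if anything falls off the work surface, if the arm or the gripper's body presses on something with over 40 N, if the wrist force passes 120 N, or if a joint passes its speed limit or range.

## Working session

There is one attempt and no reset: what is moved stays moved. The work goes in short steps, Python scripts to look and compute and a tool call to move; the robot and the scene stay as the last step left them, time stands still between calls to the robot, and variables do not carry over. Pictures are saved under pics/ and viewed, and the job is handed in when it is done.

Besides the shell and the picture viewer there is one more tool, called as name(argument=value, ...) on one line, values as JSON. send_rows: Moves the arm, as the interface text tells. Its arguments: {"type":"object","properties":{"series":{"type":"array","items":{"type":"array","items":{"type":"number"}}},"gripper":{"type":"number"},"squeeze":{"type":"number"}},"required":["series"]}

```bash
mkdir -p pics; ls
python3 - <<'E'
from rig import r, imaging
import cv2, numpy as np
s=r.sense(); print(s)
for n in ("side","top","wrist"):
    f=imaging.grab_frame(n); cv2.imwrite(f"pics/{n}0.png",f["frame"][:,:,::-1]); np.savez(f"{n}0.npz",**f)
    print(n,f["intrinsics"].tolist(),f["origin"],f["rotation"])
E
```

```text
pics
{'clock': 0.0, 'qpos': array([-1.22643359e+00,  3.53645463e-01,  1.63412822e+00,  2.10811381e-05,
        1.15523341e+00, -2.36821812e-03]), 'qvel': array([ 0.00126772, -0.00032744,  0.00231855, -0.00171159,  0.00179118,
        0.00016389]), 'joint_efforts': array([ 3.51218223e-03, -6.05239320e+01, -3.42066193e+01,  1.99487604e-04,
        9.49419133e-03,  2.25404612e-06]), 'eef_pos': array([ 212.25223107, -587.34088803,  230.56590584]), 'tcp_rot': array([-1.57221072e+00,  2.26244967e-05, -2.79487024e+00]), 'contact_force': array([ 0.67780741,  0.09304068, -0.93624611]), 'wrist_torque': array([0.04797287, 0.01996796, 0.00123417]), 'opening': 0.9948736561630066}
side [[374.04680820543103, 0.0, 317.2953724066923], [0.0, 374.04680820543103, 206.66883011859687], [0.0, 0.0, 1.0]] [ 40.13060782 810.50991296 939.75408797] [-2.28571224 -0.0127203  -2.62616073]
top [[402.66123381480077, 0.0, 318.81481632092374], [0.0, 402.66123381480077, 193.84906416608322], [0.0, 0.0, 1.0]] [ 455.56404663  -62.73108336 1584.74454969] [-3.09768167 -0.01929688 -1.55030225]
wrist [[309.70691628693146, 0.0, 313.36008916068215], [0.0, 309.70691628693146, 196.88328750631055], [0.0, 0.0, 1.0]] [ 276.07295292 -564.43347472  373.19024584] [ 2.86479484e+00  1.62392633e-03 -1.22472716e+00]
```

View pics/top0.png

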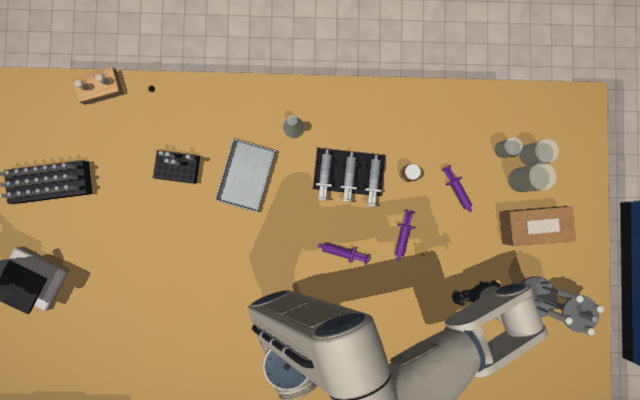

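View pics/side0.png

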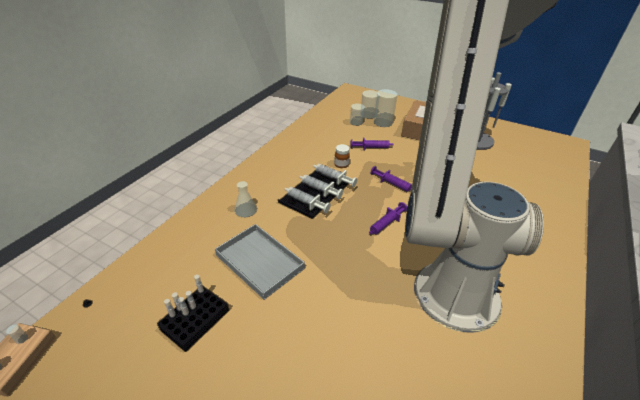

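View pics/wrist0.png

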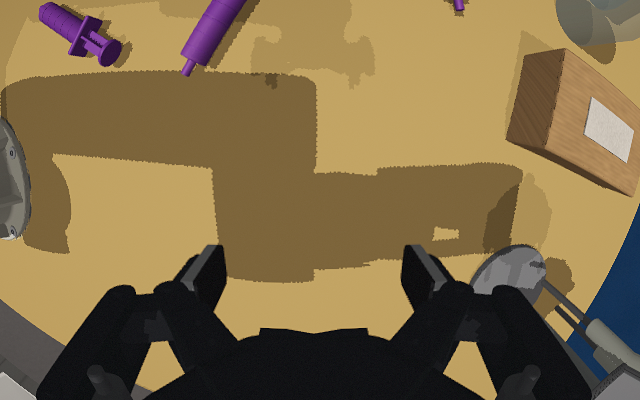

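```bash
cat > h.py <<'E'
import numpy as np, cv2
from scipy.spatial.transform import Rotation as R
def load(n): return dict(np.load(n+".npz"))
def rot(f): return R.from_euler('xyz',f["rotation"]).as_matrix() if np.shape(f["rotation"])==(3,) else f["rotation"]
def ray(f,u,v):
    K=f["intrinsics"]; return rot(f)@np.array([(u-K[0,2])/K[0,0],(v-K[1,2])/K[1,1],1.])
def fish(f,u,v):
    K=f["intrinsics"]; a=(u-K[0,2])/K[0,0]; b=(v-K[1,2])/K[1,1]; t=np.hypot(a,b)
    return rot(f)@np.array([np.sin(t)*a/t,np.sin(t)*b/t,np.cos(t)])
def plane(f,u,v,z,fe=False):
    d=(fish if fe else ray)(f,u,v); o=f["origin"]; return o+d*(z-o[2])/d[2]
def tri(o1,d1,o2,d2):
    d1=d1/np.linalg.norm(d1); d2=d2/np.linalg.norm(d2)
    t=np.linalg.lstsq(np.stack([d1,-d2],1),o2-o1,rcond=None)[0]
    p,q=o1+t[0]*d1,o2+t[1]*d2; return (p+q)/2,np.linalg.norm(p-q)
def cloud(f):
    K=f["intrinsics"];v,u=np.mgrid[:400,:640];d=f["depth"]
    P=np.stack([(u-K[0,2])/K[0,0]*d,(v-K[1,2])/K[1,1]*d,d],-1); return P@rot(f).T+f["origin"]
def proj(f,p):
    c=rot(f).T@(np.asarray(p)-f["origin"]); return (f["intrinsics"]@(c/c[2]))[:2]
E
python3 - <<'E'
from h import *
t=load("top0");s=load("side0")
print(cloud(t)[300,200],cloud(s)[350,300])
cv2.imwrite("pics/c1.png",cv2.resize(t["frame"][130:220,270:470,::-1],None,fx=4,fy=4,interpolation=cv2.INTER_CUBIC))
cv2.imwrite("pics/c2.png",cv2.resize(s["frame"][130:240,250:400,::-1],None,fx=5,fy=5,interpolation=cv2.INTER_CUBIC))
E
```

```text
[105.1724972  359.10283369   2.86422577] [316.49850362 391.63392219   0.45016727]
```

View pics/c1.png

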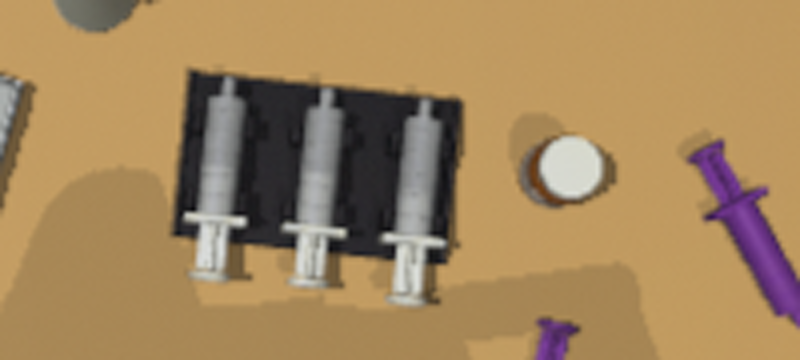

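View pics/c2.png

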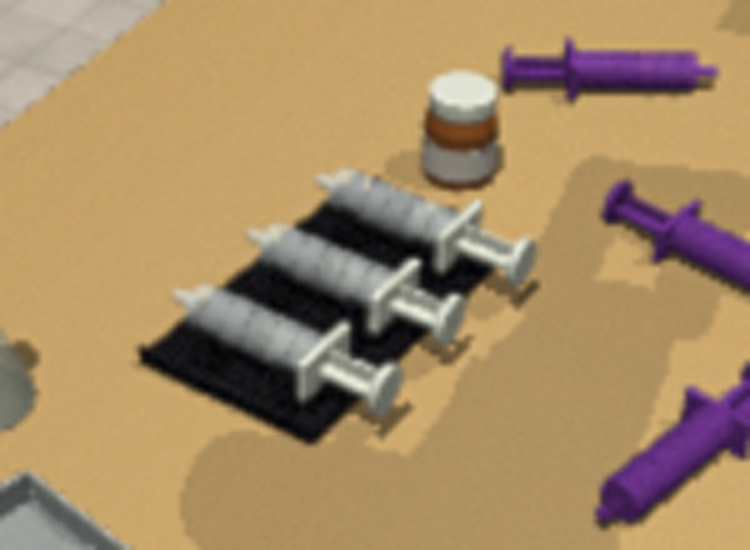

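Run:
```python
from h import *
t=load("top0");s=load("side0")
def T(x,y): return t["origin"],ray(t,270+x/4-.4,130+y/4-.4)
def S(x,y): return s["origin"],ray(s,250+x/5-.4,130+y/5-.4)
# pairs: flange mid, nozzle tip, disc
prs={"L noz":((229,78),(180,295)),"M noz":((327,90),(253,236)),"R noz":((426,100),(322,180)),
"L flgtop":((216,219),(337,328)) ,"M flgtop":((314,231),(409,266)),"R flgtop":((414,241),(470,207)),
"L disc":((209,276),(386,386)),"M disc":((309,284),(450,320)),"R disc":((410,299),(524,260))}
for k,(a,b) in prs.items():
    p,g=tri(*T(*a),*S(*b)); print(k,p.round(1),round(g,1))
C=cloud(t);f=t["frame"].astype(int)
for c in [(186,72),(462,98),(448,262),(173,235)]:
    print("slab",plane(t,270+c[0]/4-.4,130+c[1]/4-.4,10).round(1))
for n,(u0,u1) in {"L":(315,334),"M":(339,359),"R":(363,384)}.items():
    m=np.zeros((400,640),bool); m[140:215,u0:u1]=1
    P=C[m&(C[...,2]>58)&(C[...,2]<75)]
    c=np.median(P,0);  u=np.linalg.svd(P[:,:2]-P[:,:2].mean(0))[2][0]; print(n,len(P),c.round(1),np.degrees(np.arctan2(u[1],u[0])), P.min(0),P.max(0))
# tray
m=np.zeros((400,640),np.uint8); m[130:220,205:285]=1
hs=cv2.cvtColor(t["frame"],cv2.COLOR_RGB2HSV); g=((hs[...,1]<70)&(m>0)).astype(np.uint8)
cs=max(cv2.findContours(g,0,1)[0],key=cv2.contourArea); rr=cv2.minAreaRect(cs); print(rr)
B=[plane(t,*p,32) for p in cv2.boxPoints(rr)]; print(np.round(B,1), np.mean(B,0))
print([np.linalg.norm(B[i]-B[i-1]).round(1) for i in range(4)])
for nme,uv in {"flask":(293,126),"jar":(413,172)}.items(): print(nme,C[uv[1],uv[0]].round(1))
```

```text
L noz [ 695.2 -119.    48.1] 2.6
M noz [ 686.4 -213.1   47.6] 1.4
R noz [ 678.5 -309.    47.6] 2.5
L flgtop [ 554.6 -109.4   80.4] 8.1
M flgtop [ 544.8 -201.7   80.1] 9.2
R flgtop [ 538.6 -295.3   79.3] 6.8
L disc [ 505.4 -103.    50.5] 0.6
M disc [ 500.7 -198.5   47.4] 1.2
R disc [ 486.8 -296.5   45.9] 2.4
slab [707.3 -77.3  10. ]
slab [ 687.9 -350.    10. ]
slab [ 525.7 -338.3   10. ]
slab [546.4 -67.9  10. ]
L 255 [ 606.7 -109.4   62.9] 174.99170624806024 [ 503.6778162  -132.43101986   58.03320347] [695.15633122 -79.18239856  71.69072121]
M 268 [ 600.7 -203.4   62.7] 175.5574030446204 [ 498.30565931 -227.72024366   58.02623139] [ 685.89522319 -173.702723     71.64149868]
R 253 [ 591.3 -298.4   63.5] 175.07551305439273 [ 484.76600501 -322.66806983   58.07328153] [ 660.59152537 -264.26880241   72.94687837]
((244.9840545654297, 175.05413818359375), (45.146610260009766, 65.23685455322266), 16.389541625976562)
[[492.3 310.1  32. ]
 [735.8 247.   32. ]
 [690.2  78.5  32. ]
 [446.8 143.   32. ]] [591.29624403 194.6395437   32.        ]
[np.float64(173.2), np.float64(251.6), np.float64(174.5), np.float64(251.8)]
flask [773.8  11.5  89.4]
jar [ 611.4 -441.5   88. ]
```

```bash
cat > plan.py <<'E'
import sys, numpy as np
from rig import r
s=r.sense(); p=s["eef_pos"]; e=s["tcp_rot"]
print(round(s["clock"],2),p.round(1),np.degrees(e).round(2),s["contact_force"].round(1),round(s["opening"],3))
a=[float(v) for v in sys.argv[1:]]
if a:
    tgt=np.array(a[:3]); yaw=np.radians(a[3]); n=int(a[4])
    dy=(yaw-e[2]+np.pi)%(2*np.pi)-np.pi
    psi=e[2]
    for i in range(n):
        q=psi+dy*i/n; d=(tgt-p)/n/1000
        print([round(v,4) for v in (d[0]*np.cos(q)+d[1]*np.sin(q),-d[2],-d[0]*np.sin(q)+d[1]*np.cos(q))],0,round(-np.degrees(dy)/n,2),0)
    print("roll err",np.degrees(e[0])+90)
E
python3 plan.py 445 -289 150 175.3 10
```

```text
0.15 [ 212.3 -587.5  230.7] [ -90.06   -0.   -160.13] [0.2 0.2 0.6] 1.002
[np.float64(-0.032), np.float64(0.0081), np.float64(-0.0202)] 0 2.46 0
[np.float64(-0.0311), np.float64(0.0081), np.float64(-0.0215)] 0 2.46 0
[np.float64(-0.0302), np.float64(0.0081), np.float64(-0.0228)] 0 2.46 0
[np.float64(-0.0292), np.float64(0.0081), np.float64(-0.0241)] 0 2.46 0
[np.float64(-0.0281), np.float64(0.0081), np.float64(-0.0253)] 0 2.46 0
[np.float64(-0.027), np.float64(0.0081), np.float64(-0.0265)] 0 2.46 0
[np.float64(-0.0258), np.float64(0.0081), np.float64(-0.0276)] 0 2.46 0
[np.float64(-0.0246), np.float64(0.0081), np.float64(-0.0287)] 0 2.46 0
[np.float64(-0.0234), np.float64(0.0081), np.float64(-0.0298)] 0 2.46 0
[np.float64(-0.0221), np.float64(0.0081), np.float64(-0.0307)] 0 2.46 0
roll err -0.06212908357574065
```

send_rows(series=[[-0.032,0.008,-0.02,0,2.46,0],[-0.031,0.008,-0.0215,0,2.46,0],[-0.03,0.008,-0.023,0,2.46,0],[-0.029,0.008,-0.024,0,2.46,0],[-0.028,0.008,-0.0255,0,2.46,0],[-0.027,0.008,-0.0265,0,2.46,0],[-0.026,0.008,-0.0275,0,2.46,0],[-0.0245,0.008,-0.0285,0,2.46,0]], gripper=0)

```text
clock: 0.95
eef_pos: [398.7, -348.2, 166.9]
tcp_rot: [-1.571, -0.0, -3.14]
contact_force: [0.2, -0.3, -0.4]
opening: 0.002
```

send_rows(series=[[-0.0235,0.008,-0.03,0,2.46,0],[-0.022,0.008,-0.031,0,2.46,0],[0,0,0,0,0,0],[0,0,0,0,0,0]])

```text
clock: 1.35
eef_pos: [444.8, -288.7, 151.0]
tcp_rot: [-1.571, -0.001, 3.062]
contact_force: [-0.0, -0.2, 0.7]
opening: -0.001
```

```bash
python3 plan.py 445 -289 40 175.3 4
python3 - <<'E'
from rig import imaging
import cv2,numpy as np
f=imaging.grab_frame("wrist"); cv2.imwrite("pics/w1.png",f["frame"][:,:,::-1]); np.savez("w1.npz",**f)
E
```

```text
1.35 [ 444.8 -288.7  151. ] [-9.0010e+01 -5.0000e-02  1.7542e+02] [-0.  -0.2  0.7] -0.001
[np.float64(-0.0001), np.float64(0.0277), np.float64(0.0001)] 0 0.03 0
[np.float64(-0.0001), np.float64(0.0277), np.float64(0.0001)] 0 0.03 0
[np.float64(-0.0001), np.float64(0.0277), np.float64(0.0001)] 0 0.03 0
[np.float64(-0.0001), np.float64(0.0277), np.float64(0.0001)] 0 0.03 0
roll err -0.008535480655837091
```

View pics/w1.png

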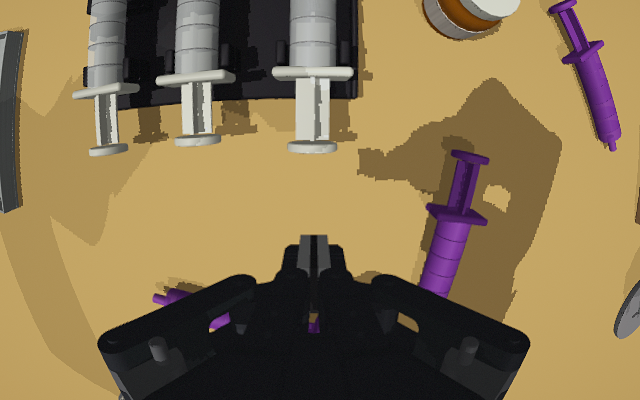

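send_rows(series=[[0,0.0275,0,0,0,0],[0,0.0275,0,0,0,0],[0,0.0275,0,0,0,0],[0,0.0265,0,0,0,0],[-0.01,0,0,0,0,0],[-0.01,0,0,0,0,0],[0,0,0,0,0,0]])

```text
clock: 2.1
eef_pos: [467.4, -292.6, 44.0]
tcp_rot: [-1.569, 0.004, 3.059]
contact_force: [-0.1, -0.3, 1.0]
opening: -0.003
```

send_rows(series=[[-0.003,0,0,0,0,0],[-0.003,0,0,0,0,0]])

```text
clock: 2.3
eef_pos: [471.2, -291.8, 43.3]
tcp_rot: [-1.57, 0.001, 3.059]
contact_force: [-0.1, -1.2, 0.4]
opening: -0.004
```

send_rows(series=[[-0.003,0,0,0,0,0],[-0.003,0,0,0,0,0]])

```text
clock: 2.5
eef_pos: [476.5, -291.9, 42.6]
tcp_rot: [-1.571, -0.0, 3.059]
contact_force: [-2.5, -0.7, 1.8]
opening: 0.0
```

send_rows(series=[[-0.002,0,0,0,0,0],[-0.002,0,0,0,0,0]])

```text
clock: 2.7
eef_pos: [480.3, -292.2, 42.2]
tcp_rot: [-1.571, -0.001, 3.059]
contact_force: [-2.6, -0.4, 2.1]
opening: 0.003
```

send_rows(series=[[-0.002,0,0,0,0,0],[-0.002,0,0,0,0,0]])

```text
clock: 2.9
eef_pos: [484.5, -292.6, 42.2]
tcp_rot: [-1.571, -0.0, 3.059]
contact_force: [-2.1, 0.0, 1.6]
opening: 0.001
```

send_rows(series=[[-0.0015,0,0,0,0,0],[-0.0015,0,0,0,0,0]])

```text
clock: 3.1
eef_pos: [487.6, -292.8, 42.2]
tcp_rot: [-1.571, -0.0, 3.059]
contact_force: [-3.8, -0.4, 0.4]
opening: 0.001
```

send_rows(series=[[-0.0015,0,0,0,0,0],[-0.0015,0,0,0,0,0]])

```text
clock: 3.3
eef_pos: [490.6, -293.1, 42.2]
tcp_rot: [-1.571, -0.0, 3.059]
contact_force: [-2.5, 0.0, 1.2]
opening: 0.005
```

Still free at about 22 mm in; continuing carefully.

send_rows(series=[[-0.0015,0,0,0,0,0],[-0.0015,0,0,0,0,0]])

```text
clock: 3.5
eef_pos: [493.6, -293.3, 42.2]
tcp_rot: [-1.571, -0.0, 3.059]
contact_force: [-2.0, 0.5, 1.8]
opening: -0.001
```

send_rows(series=[[-0.0015,0,0,0,0,0],[-0.0015,0,0,0,0,0]])

```text
clock: 3.7
eef_pos: [496.6, -293.6, 42.3]
tcp_rot: [-1.571, -0.0, 3.059]
contact_force: [-3.1, 0.0, 1.2]
opening: 0.002
```

send_rows(series=[[-0.002,0,0,0,0,0],[-0.002,0,0,0,0,0]])

```text
clock: 3.9
eef_pos: [500.6, -294.0, 42.3]
tcp_rot: [-1.571, -0.0, 3.059]
contact_force: [-2.5, -0.0, 0.8]
opening: -0.002
```

send_rows(series=[[-0.002,0,0,0,0,0],[-0.002,0,0,0,0,0]])

```text
clock: 4.1
eef_pos: [504.7, -294.3, 42.3]
tcp_rot: [-1.571, 0.0, 3.059]
contact_force: [-2.6, -0.6, 0.3]
opening: -0.003
```

send_rows(series=[[-0.002,0,0,0,0,0],[-0.002,0,0,0,0,0],[-0.002,0,0,0,0,0]])

```text
clock: 4.4
eef_pos: [510.6, -294.8, 42.3]
tcp_rot: [-1.571, 0.0, 3.059]
contact_force: [-3.0, 0.8, 1.5]
opening: 0.001
```

send_rows(series=[[-0.001,0,0,0,0,0],[-0.001,0,0,0,0,0]])

```text
clock: 4.6
eef_pos: [512.5, -295.0, 42.3]
tcp_rot: [-1.571, 0.0, 3.059]
contact_force: [-2.4, -0.7, 0.9]
opening: -0.002
```

send_rows(series=[[-0.001,0,0,0,0,0],[-0.001,0,0,0,0,0]])

```text
clock: 4.8
eef_pos: [514.5, -295.1, 42.3]
tcp_rot: [-1.571, -0.0, 3.059]
contact_force: [-3.0, -0.0, 1.5]
opening: 0.002
```

send_rows(series=[[-0.001,0,0,0,0,0],[-0.001,0,0,0,0,0]])

```text
clock: 5.0
eef_pos: [516.5, -295.3, 42.3]
tcp_rot: [-1.571, 0.0, 3.059]
contact_force: [-3.2, -0.8, 1.5]
opening: 0.002
```

send_rows(series=[[-0.001,0,0,0,0,0],[-0.001,0,0,0,0,0]])

```text
clock: 5.2
eef_pos: [518.5, -295.5, 42.3]
tcp_rot: [-1.571, 0.0, 3.059]
contact_force: [-2.0, -0.3, 0.6]
opening: 0.001
```

send_rows(series=[[-0.0007,0,0,0,0,0],[-0.0007,0,0,0,0,0]])

```text
clock: 5.4
eef_pos: [519.9, -295.6, 42.3]
tcp_rot: [-1.571, 0.0, 3.059]
contact_force: [-2.3, 0.2, 1.2]
opening: -0.005
```

send_rows(series=[[-0.0005,0,0,0,0,0],[-0.0005,0,0,0,0,0]])

```text
clock: 5.6
eef_pos: [520.9, -295.7, 42.3]
tcp_rot: [-1.571, 0.0, 3.059]
contact_force: [-1.8, -0.9, 0.7]
opening: 0.0
```

send_rows(series=[[-0.001,0,0,0,0,0],[-0.001,0,0,0,0,0]])

```text
clock: 5.8
eef_pos: [522.9, -295.8, 42.3]
tcp_rot: [-1.571, -0.0, 3.059]
contact_force: [-2.6, -0.2, 0.8]
opening: 0.003
```

send_rows(series=[[-0.0007,0,0,0,0,0],[-0.0007,0,0,0,0,0]])

```text
clock: 6.0
eef_pos: [523.9, -295.9, 42.2]
tcp_rot: [-1.571, -0.001, 3.059]
contact_force: [-6.0, -1.6, 2.7]
opening: 0.001
```

send_rows(series=[[-0.0005,0,0,0,0,0],[-0.0005,0,0,0,0,0]])

```text
clock: 6.2
eef_pos: [523.9, -295.8, 42.2]
tcp_rot: [-1.571, -0.002, 3.059]
contact_force: [-10.1, -0.9, 5.8]
opening: 0.003
```

Run:
```python
from rig import imaging
import cv2,numpy as np
f=imaging.grab_frame("wrist"); cv2.imwrite("pics/w2.png",f["frame"][:,:,::-1]); np.savez("w2.npz",**f)
```

```text
(no output)
```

View pics/w2.png

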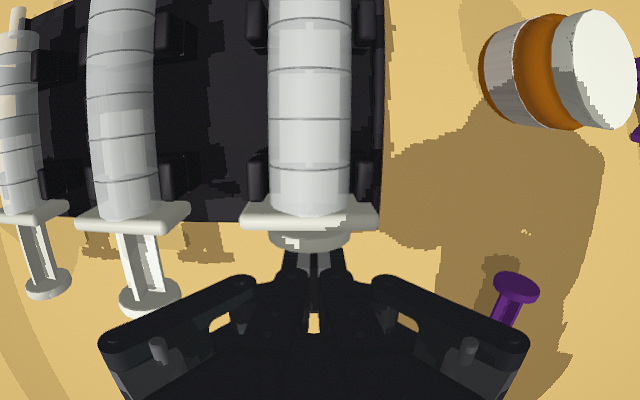

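send_rows(series=[[0.015,0,0,0,0,0],[0.025,0,0,0,0,0],[0.025,0,0,0,0,0],[0,0,-0.025,0,0,0],[0,0,-0.035,0,0,0],[0,0,-0.035,0,0,0],[0,0,0,0,0,0],[0,0,0,0,0,0]])

```text
clock: 7.05
eef_pos: [469.2, -195.6, 42.6]
tcp_rot: [-1.57, 0.001, 3.061]
contact_force: [-0.9, -0.0, -0.1]
opening: -0.001
```

```bash
python3 plan.py 470 -195.6 42 175.3 1
python3 - <<'E'
from rig import imaging
import cv2,numpy as np
f=imaging.grab_frame("wrist"); cv2.imwrite("pics/w3.png",f["frame"][:,:,::-1]); np.savez("w3.npz",**f)
E
```

```text
7.05 [ 469.2 -195.6   42.6] [-8.9980e+01  8.0000e-02  1.7537e+02] [-0.9 -0.  -0.1] -0.001
[np.float64(-0.0008), np.float64(0.0006), np.float64(-0.0)] 0 0.07 0
roll err 0.02084563043912624
```

View pics/w3.png

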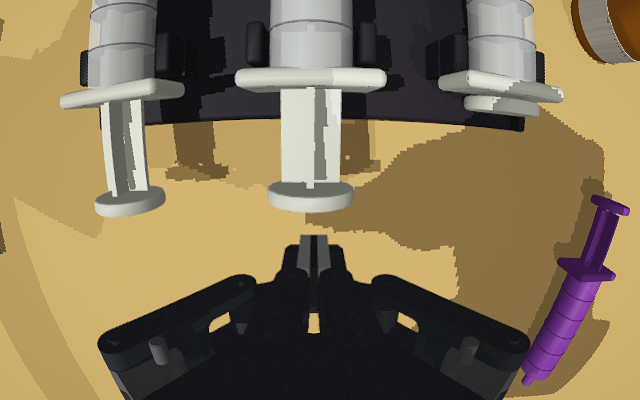

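send_rows(series=[[-0.005,0,0,0,0,0],[-0.004,0,0,0,0,0],[-0.003,0,0,0,0,0]])

```text
clock: 7.4
eef_pos: [480.9, -197.7, 42.3]
tcp_rot: [-1.571, 0.001, 3.058]
contact_force: [-0.6, -0.6, -0.5]
opening: -0.001
```

send_rows(series=[[-0.003,0,0,0,0,0],[-0.003,0,0,0,0,0]])

```text
clock: 7.6
eef_pos: [486.4, -197.7, 42.2]
tcp_rot: [-1.571, -0.0, 3.059]
contact_force: [0.1, -0.2, 0.6]
opening: -0.001
```

send_rows(series=[[-0.002,0,0,0,0,0],[-0.002,0,0,0,0,0]])

```text
clock: 7.8
eef_pos: [490.0, -197.7, 42.2]
tcp_rot: [-1.571, -0.001, 3.059]
contact_force: [-2.1, 0.2, 1.1]
opening: -0.003
```

send_rows(series=[[-0.002,0,0,0,0,0],[-0.002,0,0,0,0,0]])

```text
clock: 8.0
eef_pos: [493.1, -197.9, 42.1]
tcp_rot: [-1.571, -0.002, 3.059]
contact_force: [-5.6, -0.8, 2.5]
opening: 0.001
```

send_rows(series=[[-0.0015,0,0,0,0,0],[-0.0015,0,0,0,0,0]])

```text
clock: 8.2
eef_pos: [496.1, -198.1, 42.1]
tcp_rot: [-1.571, -0.002, 3.059]
contact_force: [-5.4, -0.7, 2.7]
opening: -0.004
```

send_rows(series=[[-0.0015,0,0,0,0,0],[-0.0015,0,0,0,0,0]])

```text
clock: 8.4
eef_pos: [499.1, -198.4, 42.1]
tcp_rot: [-1.571, -0.002, 3.059]
contact_force: [-4.6, -0.7, 2.3]
opening: 0.005
```

send_rows(series=[[-0.0015,0,0,0,0,0],[-0.0015,0,0,0,0,0]])

```text
clock: 8.6
eef_pos: [502.0, -198.7, 42.1]
tcp_rot: [-1.571, -0.002, 3.059]
contact_force: [-5.8, -0.2, 3.8]
opening: -0.002
```

send_rows(series=[[-0.0015,0,0,0,0,0],[-0.0015,0,0,0,0,0]])

```text
clock: 8.8
eef_pos: [502.1, -198.4, 41.6]
tcp_rot: [-1.572, -0.008, 3.06]
contact_force: [-18.6, -1.8, 11.2]
opening: -0.003
```

send_rows(series=[[-0.0015,0,0,0,0,0],[-0.0015,0,0,0,0,0]])

```text
clock: 9.0
eef_pos: [502.0, -198.2, 41.2]
tcp_rot: [-1.573, -0.014, 3.06]
contact_force: [-28.7, -3.8, 17.2]
opening: 0.001
```

Middle plunger stops dead at about 20 mm (29 N with no travel): it is the sticking one. Backing off and checking the left one.

send_rows(series=[[0.005,0,0,0,0,0],[0.015,0,0,0,0,0],[0.022,0,0,0,0,0],[0,0,-0.025,0,0,0],[0,0,-0.035,0,0,0],[0,0,-0.035,0,0,0],[0,0,0,0,0,0],[0,0,0,0,0,0]])

```text
clock: 9.8
eef_pos: [475.7, -100.7, 42.5]
tcp_rot: [-1.571, 0.001, 3.061]
contact_force: [-0.4, -0.8, 0.4]
opening: -0.002
```

```bash
python3 plan.py 471 -100.9 42 175.3 1
python3 - <<'E'
from rig import imaging
import cv2,numpy as np
f=imaging.grab_frame("wrist"); cv2.imwrite("pics/w4.png",f["frame"][:,:,::-1]); np.savez("w4.npz",**f)
E
```

```text
9.8 [ 475.7 -100.7   42.5] [-8.9990e+01  5.0000e-02  1.7539e+02] [-0.4 -0.8  0.4] -0.002
[np.float64(0.0046), np.float64(0.0005), np.float64(0.0006)] 0 0.09 0
roll err 0.008711432662053653
```

View pics/w4.png

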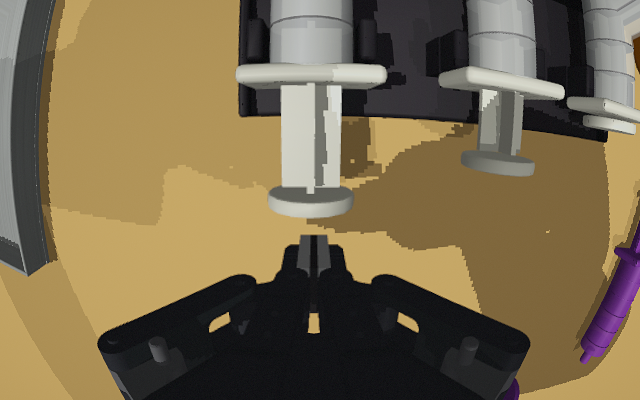

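send_rows(series=[[-0.004,0,0,0,0,0],[-0.004,0,0,0,0,0],[-0.003,0,0,0,0,0]])

```text
clock: 10.15
eef_pos: [486.7, -102.9, 42.3]
tcp_rot: [-1.571, 0.001, 3.058]
contact_force: [-0.7, -0.6, -0.4]
opening: -0.003
```

send_rows(series=[[-0.003,0,0,0,0,0],[-0.003,0,0,0,0,0]])

```text
clock: 10.35
eef_pos: [492.2, -102.9, 42.2]
tcp_rot: [-1.571, -0.0, 3.059]
contact_force: [-1.1, 0.4, 0.2]
opening: 0.002
```

send_rows(series=[[-0.003,0,0,0,0,0],[-0.003,0,0,0,0,0]])

```text
clock: 10.55
eef_pos: [497.0, -103.0, 42.0]
tcp_rot: [-1.571, -0.003, 3.059]
contact_force: [-5.1, -0.5, 2.8]
opening: -0.001
```

send_rows(series=[[-0.002,0,0,0,0,0],[-0.002,0,0,0,0,0]])

```text
clock: 10.75
eef_pos: [500.9, -103.3, 42.0]
tcp_rot: [-1.571, -0.002, 3.059]
contact_force: [-4.6, -0.5, 3.4]
opening: -0.001
```

send_rows(series=[[-0.0015,0,0,0,0,0],[-0.0015,0,0,0,0,0]])

```text
clock: 10.95
eef_pos: [503.8, -103.6, 42.0]
tcp_rot: [-1.571, -0.002, 3.059]
contact_force: [-5.3, -0.6, 3.2]
opening: 0.0
```

send_rows(series=[[-0.0015,0,0,0,0,0],[-0.0015,0,0,0,0,0]])

```text
clock: 11.15
eef_pos: [506.9, -103.8, 42.1]
tcp_rot: [-1.571, -0.002, 3.059]
contact_force: [-4.6, -2.1, 3.0]
opening: 0.001
```

send_rows(series=[[-0.0015,0,0,0,0,0],[-0.0015,0,0,0,0,0]])

```text
clock: 11.35
eef_pos: [509.9, -104.1, 42.1]
tcp_rot: [-1.571, -0.002, 3.059]
contact_force: [-4.9, -0.6, 3.3]
opening: -0.0
```

send_rows(series=[[-0.0015,0,0,0,0,0],[-0.0015,0,0,0,0,0]])

```text
clock: 11.55
eef_pos: [512.9, -104.4, 42.1]
tcp_rot: [-1.571, -0.002, 3.059]
contact_force: [-5.1, -1.4, 3.7]
opening: 0.002
```

send_rows(series=[[-0.0015,0,0,0,0,0],[-0.0015,0,0,0,0,0]])

```text
clock: 11.75
eef_pos: [515.9, -104.6, 42.1]
tcp_rot: [-1.571, -0.002, 3.059]
contact_force: [-5.4, -1.8, 3.4]
opening: -0.004
```

send_rows(series=[[-0.0015,0,0,0,0,0],[-0.0015,0,0,0,0,0]])

```text
clock: 11.95
eef_pos: [518.9, -104.9, 42.1]
tcp_rot: [-1.571, -0.002, 3.059]
contact_force: [-5.9, -0.6, 3.6]
opening: 0.003
```

Past the sticking point; sound. Continue home (expected TCP x ≈ 539.5).

send_rows(series=[[-0.002,0,0,0,0,0],[-0.002,0,0,0,0,0],[-0.002,0,0,0,0,0],[-0.002,0,0,0,0,0]])

```text
clock: 12.35
eef_pos: [526.8, -105.5, 42.1]
tcp_rot: [-1.571, -0.002, 3.059]
contact_force: [-5.2, -1.1, 4.5]
opening: -0.004
```

send_rows(series=[[-0.002,0,0,0,0,0],[-0.002,0,0,0,0,0],[-0.002,0,0,0,0,0]])

```text
clock: 12.65
eef_pos: [532.8, -106.0, 42.1]
tcp_rot: [-1.571, -0.002, 3.059]
contact_force: [-5.3, -2.0, 3.0]
opening: -0.001
```

send_rows(series=[[-0.0015,0,0,0,0,0],[-0.0015,0,0,0,0,0]])

```text
clock: 12.85
eef_pos: [535.8, -106.3, 42.1]
tcp_rot: [-1.571, -0.002, 3.059]
contact_force: [-5.4, -0.6, 3.5]
opening: -0.002
```

send_rows(series=[[-0.001,0,0,0,0,0],[-0.001,0,0,0,0,0]])

```text
clock: 13.05
eef_pos: [537.8, -106.5, 42.1]
tcp_rot: [-1.571, -0.002, 3.059]
contact_force: [-4.9, -1.1, 4.3]
opening: 0.004
```

send_rows(series=[[-0.001,0,0,0,0,0],[-0.001,0,0,0,0,0]])

```text
clock: 13.25
eef_pos: [539.7, -106.6, 42.1]
tcp_rot: [-1.571, -0.002, 3.059]
contact_force: [-4.7, -1.3, 2.7]
opening: -0.001
```

send_rows(series=[[-0.001,0,0,0,0,0],[-0.001,0,0,0,0,0]])

```text
clock: 13.45
eef_pos: [540.2, -106.6, 41.8]
tcp_rot: [-1.571, -0.006, 3.059]
contact_force: [-12.4, -2.2, 8.4]
opening: 0.003
```

send_rows(series=[[-0.001,0,0,0,0,0],[-0.001,0,0,0,0,0]])

```text
clock: 13.65
eef_pos: [540.1, -106.5, 41.5]
tcp_rot: [-1.571, -0.009, 3.059]
contact_force: [-18.3, -1.3, 12.0]
opening: -0.003
```

send_rows(series=[[0.01,0,0,0,0,0],[0.015,-0.01,0,0,0,0],[0,-0.035,0,0,0,0],[0,-0.035,0,0,0,0],[0,-0.035,0,0,0,0],[0,0,0,0,0,0]])

```text
clock: 14.25
eef_pos: [523.3, -105.5, 162.0]
tcp_rot: [-1.57, 0.009, 3.059]
contact_force: [0.5, -0.3, 0.6]
opening: -0.002
```

```bash
python3 plan.py 603 -206.5 155 175.3 4
```

```text
14.25 [ 523.3 -105.5  162. ] [-89.95   0.52 175.27] [ 0.5 -0.3  0.6] -0.002
[np.float64(-0.0219), np.float64(0.0017), np.float64(0.0235)] 0 -0.01 0
[np.float64(-0.0219), np.float64(0.0017), np.float64(0.0235)] 0 -0.01 0
[np.float64(-0.0219), np.float64(0.0017), np.float64(0.0235)] 0 -0.01 0
[np.float64(-0.0219), np.float64(0.0017), np.float64(0.0235)] 0 -0.01 0
roll err 0.054020410191299106
```

send_rows(series=[[-0.022,0.0017,0.0235,0,0,0],[-0.022,0.0017,0.0235,0,0,0],[-0.022,0.0017,0.0235,0,0,0],[-0.022,0.0017,0.0235,0,0,0],[0,0,0,0,0,0],[0,0,0,0,0,0]], gripper=1)

```text
clock: 14.85
eef_pos: [599.6, -206.0, 149.4]
tcp_rot: [-1.571, -0.001, 3.058]
contact_force: [-1.0, 0.1, 0.5]
opening: 0.992
```

```bash
python3 plan.py
python3 - <<'E'
from rig import imaging
import cv2,numpy as np
f=imaging.grab_frame("wrist"); cv2.imwrite("pics/w5.png",f["frame"][:,:,::-1]); np.savez("w5.npz",**f)
f=imaging.grab_frame("side"); cv2.imwrite("pics/s5.png",f["frame"][:,:,::-1]); np.savez("s5.npz",**f)
E
```

```text
14.85 [ 599.6 -206.   149.4] [-9.0030e+01 -5.0000e-02  1.7522e+02] [-1.   0.1  0.5] 0.992
```

View pics/w5.png

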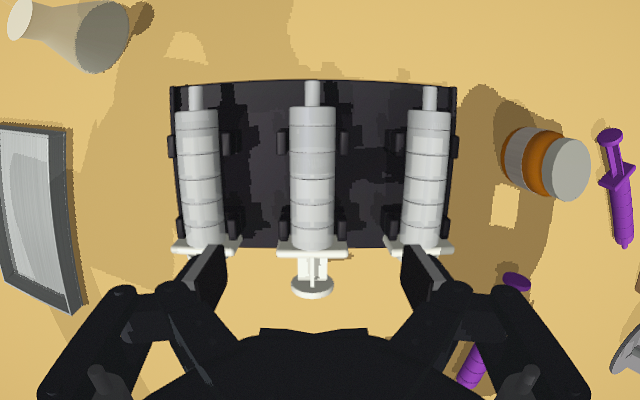

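View pics/s5.png

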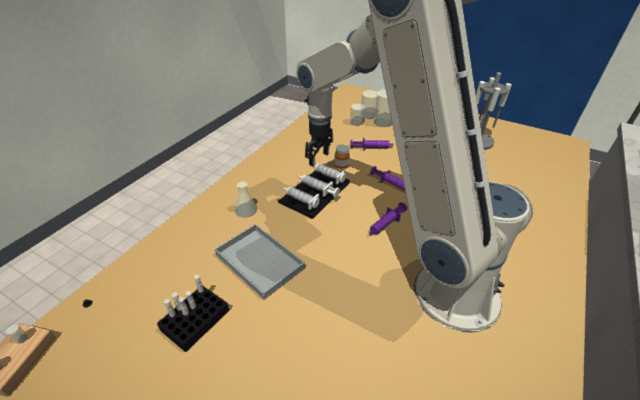

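```bash
python3 - <<'E'
from h import *
w=load("w5"); t=load("top0")
for n,uv,z in (("noz",(313,80),51),("barrel front top",(313,107),62),("flange rear top",(312,256),66),("saddleF R",(344,142),50),("saddleR R",(346,225),50)):
    print(n,plane(w,*uv,z,fe=True).round(1))
# height check: nozzle tip, wrist vs top
p,g=tri(w["origin"],fish(w,313,80),t["origin"],ray(t,270+327/4-.4,130+90/4-.4)); print("noz tri",p.round(1),round(g,1))
E
python3 plan.py 603 -206.5 34 175.3 4
```

```text
noz [ 691.3 -213.8   51. ]
barrel front top [ 670.2 -212.    62. ]
flange rear top [ 553.4 -201.4   66. ]
saddleF R [ 641.1 -233.9   50. ]
saddleR R [ 571.8 -231.5   50. ]
noz tri [ 693.1 -214.9   17.6] 3.5
14.95 [ 599.1 -205.1  149.9] [-9.0030e+01 -6.0000e-02  1.7528e+02] [ 0.4 -0.3  0.1] 1.0
[np.float64(-0.001), np.float64(0.029), np.float64(0.0003)] 0 -0.0 0
[np.float64(-0.001), np.float64(0.029), np.float64(0.0003)] 0 -0.0 0
[np.float64(-0.001), np.float64(0.029), np.float64(0.0003)] 0 -0.0 0
[np.float64(-0.001), np.float64(0.029), np.float64(0.0003)] 0 -0.0 0
roll err -0.03007609410923351
```

send_rows(series=[[-0.003,0.029,0.001,0,0,0],[-0.003,0.031,0.001,0,0,0],[-0.001,0.031,0,0,0,0],[0,0.02,0,0,0,0],[0,0.01,0,0,0,0],[0,0,0,0,0,0],[0,0,0,0,0,0]])

```text
clock: 15.65
eef_pos: [607.1, -208.3, 30.4]
tcp_rot: [-1.571, 0.001, 3.059]
contact_force: [0.1, -0.1, 0.9]
opening: 0.996
```

```bash
python3 plan.py
python3 - <<'E'
from rig import imaging
import cv2,numpy as np
f=imaging.grab_frame("wrist"); cv2.imwrite("pics/w6.png",f["frame"][:,:,::-1]); np.savez("w6.npz",**f)
E
```

```text
15.65 [ 607.1 -208.3   30.4] [-8.9990e+01  6.0000e-02  1.7529e+02] [ 0.1 -0.1  0.9] 0.996
```

View pics/w6.png

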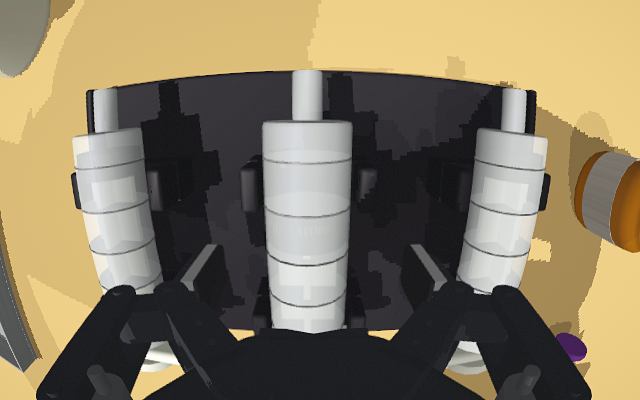

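send_rows(series=[[0,0.002,-0.002,0,0,0],[0,0,0,0,0,0],[0,0,0,0,0,0],[0,0,0,0,0,0],[0,0,0,0,0,0],[0,0,0,0,0,0],[0,0,0,0,0,0],[0,0,0,0,0,0]], gripper=0, squeeze=45)

```text
clock: 16.5
eef_pos: [607.1, -206.5, 28.0]
tcp_rot: [-1.571, 0.0, 3.059]
contact_force: [-0.7, 1.6, 5.7]
opening: 0.407
```

send_rows(series=[[0,-0.005,0,0,0,0],[0,-0.01,0,0,0,0],[0,-0.01,0,0,0,0],[0,0,0,0,0,0]])

```text
clock: 16.9
eef_pos: [608.0, -206.9, 54.4]
tcp_rot: [-1.57, 0.003, 3.059]
contact_force: [-0.2, 0.3, -1.8]
opening: 0.408
```

```bash
python3 plan.py
python3 - <<'E'
from rig import imaging
import cv2,numpy as np
f=imaging.grab_frame("wrist"); cv2.imwrite("pics/w7.png",f["frame"][:,:,::-1]); np.savez("w7.npz",**f)
E
```

```text
16.9 [ 608.  -206.9   54.4] [-8.9960e+01  1.6000e-01  1.7527e+02] [-0.2  0.3 -1.8] 0.408
```

View pics/w7.png

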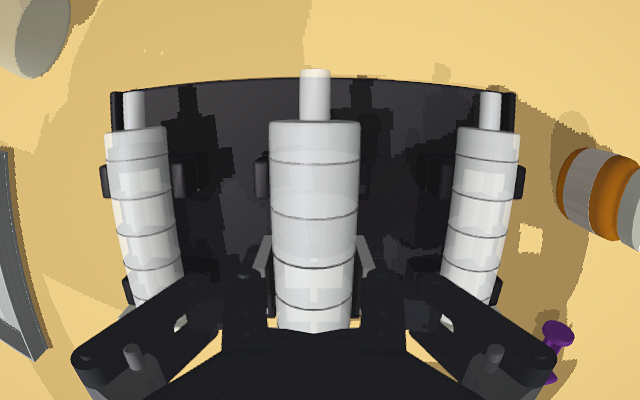

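```bash
python3 - <<'E'
from h import *
s=load("s5")
hs=cv2.cvtColor(s["frame"],cv2.COLOR_RGB2HSV); m=np.zeros((400,640),np.uint8); m[220:300,205:315]=1
g=((hs[...,1]<70)&(m>0)).astype(np.uint8)
c=max(cv2.findContours(g,0,1)[0],key=cv2.contourArea)
q=cv2.approxPolyDP(cv2.convexHull(c),5,True)[:,0]
print(q.tolist(),[plane(s,*p,32).round(0).tolist() for p in q])
E
python3 plan.py 600 -120 150 175.3 4; python3 plan.py 596 193 150 165.2 8
```

```text
[[255, 224], [304, 262], [264, 299], [215, 251]] [[688.0, 86.0, 32.0], [450.0, 148.0, 32.0], [478.0, 325.0, 32.0], [724.0, 253.0, 32.0]]
16.95 [ 607.6 -206.8   53.7] [-8.9970e+01  1.2000e-01  1.7527e+02] [ 0.7  1.3 -1.2] 0.408
[np.float64(0.0037), np.float64(-0.0241), np.float64(-0.0215)] 0 -0.01 0
[np.float64(0.0037), np.float64(-0.0241), np.float64(-0.0215)] 0 -0.01 0
[np.float64(0.0037), np.float64(-0.0241), np.float64(-0.0215)] 0 -0.01 0
[np.float64(0.0037), np.float64(-0.0241), np.float64(-0.0215)] 0 -0.01 0
roll err 0.02868407142663898
16.95 [ 607.6 -206.8   53.7] [-8.9970e+01  1.2000e-01  1.7527e+02] [ 0.7  1.3 -1.2] 0.408
[np.float64(0.0056), np.float64(-0.012), np.float64(-0.0497)] 0 1.26 0
[np.float64(0.0067), np.float64(-0.012), np.float64(-0.0495)] 0 1.26 0
[np.float64(0.0077), np.float64(-0.012), np.float64(-0.0494)] 0 1.26 0
[np.float64(0.0088), np.float64(-0.012), np.float64(-0.0492)] 0 1.26 0
[np.float64(0.0099), np.float64(-0.012), np.float64(-0.049)] 0 1.26 0
[np.float64(0.011), np.float64(-0.012), np.float64(-0.0488)] 0 1.26 0
[np.float64(0.0121), np.float64(-0.012), np.float64(-0.0485)] 0 1.26 0
[np.float64(0.0131), np.float64(-0.012), np.float64(-0.0482)] 0 1.26 0
roll err 0.02868407142663898
```

send_rows(series=[[0,-0.02,0,0,0,0],[0,-0.03,0,0,0,0],[0,-0.03,0,0,0,0],[0,-0.016,0,0,0,0],[0.0045,0,-0.02,0,1,0],[0.005,0,-0.04,0,1,0],[0.0055,0,-0.04,0,1,0],[0.0065,0,-0.04,0,1,0]])

```text
clock: 17.75
eef_pos: [600.6, -63.8, 148.0]
tcp_rot: [-1.571, -0.001, 2.988]
contact_force: [-0.1, -0.5, -0.4]
opening: 0.405
```

send_rows(series=[[0.007,0,-0.04,0,1,0],[0.0075,0,-0.04,0,1,0],[0.0085,0,-0.04,0,1,0],[0.009,0,-0.04,0,1,0],[0.0095,0,-0.04,0,1,0],[0.01,0,-0.03,0,1,0],[0,0,-0.02,0,0,0],[0,0,0,0,0,0]])

```text
clock: 18.55
eef_pos: [600.7, 192.4, 148.1]
tcp_rot: [-1.571, 0.0, 2.887]
contact_force: [0.1, -1.7, -1.7]
opening: 0.407
```

```bash
python3 plan.py 596 193 40 165.2 5
python3 - <<'E'
from rig import imaging
import cv2,numpy as np
f=imaging.grab_frame("wrist"); cv2.imwrite("pics/w8.png",f["frame"][:,:,::-1]); np.savez("w8.npz",**f)
E
```

```text
18.55 [600.7 192.4 148.1] [-9.0030e+01  2.0000e-02  1.6543e+02] [ 0.1 -1.7 -1.7] 0.407
[np.float64(0.0009), np.float64(0.0216), np.float64(0.0001)] 0 0.05 0
[np.float64(0.0009), np.float64(0.0216), np.float64(0.0001)] 0 0.05 0
[np.float64(0.0009), np.float64(0.0216), np.float64(0.0001)] 0 0.05 0
[np.float64(0.0009), np.float64(0.0216), np.float64(0.0001)] 0 0.05 0
[np.float64(0.0009), np.float64(0.0216), np.float64(0.0001)] 0 0.05 0
roll err -0.029873261698739384
```

View pics/w8.png

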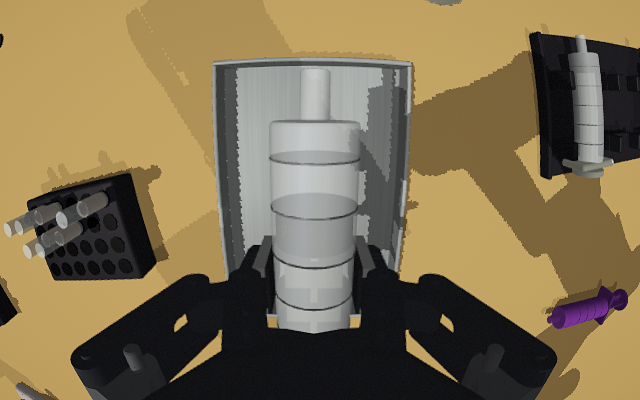

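send_rows(series=[[0.001,0.022,0,0,0,0],[0.001,0.022,0,0,0,0],[0.001,0.022,0,0,0,0],[0.001,0.022,0,0,0,0],[0,0.015,0,0,0,0],[0,0.01,0,0,0,0],[0,0.005,0,0,0,0],[0,0.005,0,0,0,0]])

```text
clock: 19.4
eef_pos: [596.9, 191.0, 25.7]
tcp_rot: [-1.571, 0.001, 2.884]
contact_force: [0.0, -0.4, -1.0]
opening: 0.405
```

send_rows(series=[[0,0.005,0,0,0,0],[0,0.005,0,0,0,0],[0,0,0,0,0,0]])

```text
clock: 19.7
eef_pos: [596.1, 191.2, 15.1]
tcp_rot: [-1.571, -0.0, 2.885]
contact_force: [-0.2, 0.7, -1.5]
opening: 0.404
```

send_rows(series=[[0,0.003,0,0,0,0],[0,0.002,0,0,0,0],[0,0,0,0,0,0]])

```text
clock: 20.0
eef_pos: [596.2, 191.2, 10.3]
tcp_rot: [-1.571, -0.0, 2.885]
contact_force: [-0.3, -0.2, -1.3]
opening: 0.412
```

send_rows(series=[[0,0.002,0,0,0,0],[0,0.001,0,0,0,0],[0,0,0,0,0,0]])

```text
clock: 20.3
eef_pos: [596.2, 191.1, 7.3]
tcp_rot: [-1.571, -0.0, 2.885]
contact_force: [-0.8, 0.4, -1.1]
opening: 0.406
```

send_rows(series=[[0,0.0015,0,0,0,0],[0,0.0015,0,0,0,0],[0,0,0,0,0,0]])

```text
clock: 20.6
eef_pos: [596.1, 191.1, 4.3]
tcp_rot: [-1.571, -0.0, 2.885]
contact_force: [0.8, 0.5, -1.6]
opening: 0.408
```

send_rows(series=[[0,0,0,0,0,0],[0,0,0,0,0,0],[0,0,0,0,0,0],[0,0,0,0,0,0],[0,0,0,0,0,0]], gripper=0.85)

```text
clock: 21.1
eef_pos: [596.4, 191.2, 4.6]
tcp_rot: [-1.571, 0.0, 2.884]
contact_force: [0.2, 0.8, -0.1]
opening: 0.848
```

send_rows(series=[[0,-0.01,0,0,0,0],[0,-0.02,0,0,0,0],[0,-0.03,0,0,0,0],[0,-0.04,0,0,0,0],[0,-0.05,0,0,0,0],[0,-0.05,0,0,0,0],[0.03,0,0,0,0,0],[0,0,0,0,0,0]])

```text
clock: 21.9
eef_pos: [565.6, 199.4, 207.0]
tcp_rot: [-1.572, 0.001, 2.885]
contact_force: [-0.5, -0.5, -1.3]
opening: 0.85
```

```bash
python3 plan.py
python3 - <<'E'
from rig import imaging
import cv2,numpy as np
for n in ("wrist","top","side"):
    f=imaging.grab_frame(n); cv2.imwrite(f"pics/{n}9.png",f["frame"][:,:,::-1]); np.savez(n+"9.npz",**f)
E
```

```text
21.9 [565.6 199.4 207. ] [-9.009e+01  7.000e-02  1.653e+02] [-0.5 -0.5 -1.3] 0.85
```

View pics/wrist9.png

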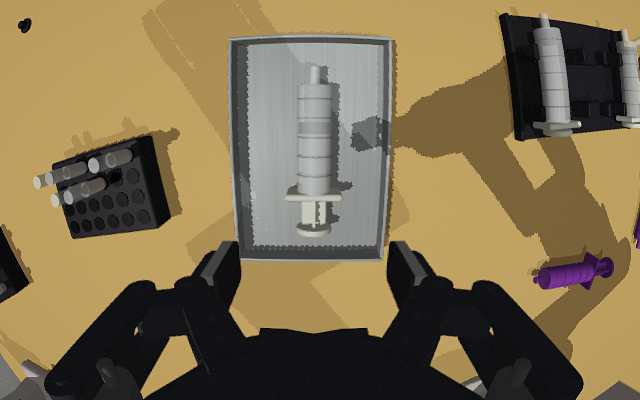

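View pics/side9.png

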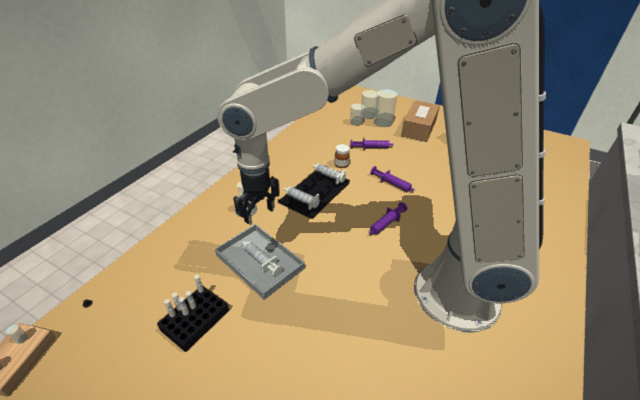

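View pics/top9.png

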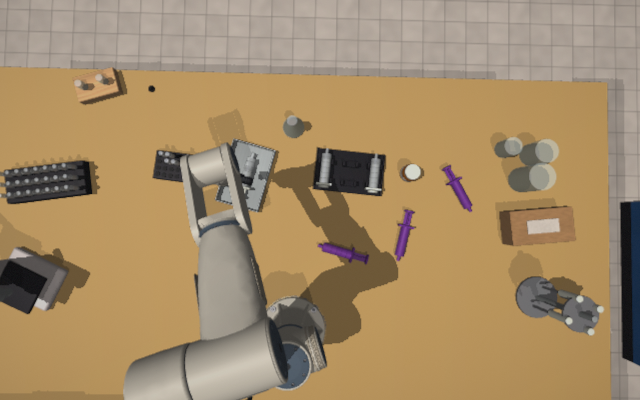

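Run:
```python
from h import *
w=load("wrist9"); t=load("top9"); s=load("side9")
for n,uv,z in (("noz",(316,67),22),("flange rear top",(314,201),40),("disc rear ",(314,236),30)): print(n,plane(w,*uv,z,fe=True).round(1))
C=cloud(t)
for n,(u0,u1) in {"L":(315,334),"R":(363,384)}.items():
    m=np.zeros((400,640),bool); m[140:215,u0:u1]=1
    P=C[m&(C[...,2]>58)&(C[...,2]<80)]; print(n,np.median(P,0).round(1),P.min(0).round(1),P.max(0).round(1))
a=cv2.resize(t["frame"][140:215,300:400,::-1],None,fx=5,fy=5,interpolation=cv2.INTER_CUBIC)
cv2.imwrite("pics/c9.png",a)
```

```text
noz [676.3 167.1  22. ]
flange rear top [541.9 204.6  40. ]
disc rear  [499.5 215.7  30. ]
L [ 610.7 -111.1   63.4] [ 552.5 -132.5   58. ] [679.3 -79.1  73.6]
R [ 592.  -298.4   63.4] [ 537.8 -323.    58. ] [ 664.8 -266.1   73.5]
```

View pics/c9.png

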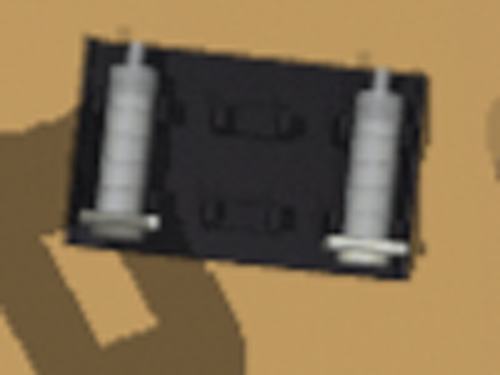

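```bash
python3 -c "
from rig import r
print(r.sign_off(), r.sense()['clock'])"
```

```text
the job is handed in; nothing more can be done
the job is handed in; nothing more can be done
```

I checked all three syringes: the middle one sticks and now lies flat in the steel tray. The left and right ones are sound and still in the cradle, plungers fully home. The job was handed in at about 22 s.

- **Right and left plungers:** each went through its whole stroke at about 2–6 N and met a firm end stop, at about 10 N and 18 N. The two stop positions differ by 16.2 mm, where the slant of the cradle predicts 15.6 mm. In the last top view both discs sit close to their flanges.
- **Middle plunger:** it stopped dead at about 20 mm. I stopped pushing at about 29 N along the stroke (33 N in total), lifted the syringe out by its barrel and released it about 2 mm above the tray floor.
- **Last pictures:** the rejected syringe is inside the tray walls near the middle, and the rack, flask and jar look unmoved. The gripper is clear of everything.

Two measurements disagreed:

- **Nozzle height:** one triangulation from the top and wrist views gave 18 mm, because the pixel match was poor. I rejected it in favour of 47.6 mm from the top and side views, which agrees with the stated 48 mm.
- **Middle plunger gap:** the first reading of its disc-to-flange gap in the tray was 44 mm, against the 39 mm expected at 20 mm in. I had taken the disc edge at the wrong height; allowing for that gives about 39 mm, a hand estimate I did not re-measure.

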